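# Run the winged cap nut onto the desk lamp's stud

## Robot

A 6-joint arm with a two-finger parallel gripper is mounted at the origin on the work surface. World frame = base frame: x ahead of the robot, y to its left, z up, the work surface at z = 0. Lengths are in m, angles in degrees, forces in N, time in s.
With the tool pointing down it reaches from about 0.35 to 0.875 m from the base axis. Payload 4.2 kg.
Tool frame: the origin (TCP) lies at the very end of the fingers, on their centre line; the grasp point (between the pads) lies 19 mm behind it; z points along the fingers, y is the direction in which the jaws open and shut (so a half turn about z gives the same grasp; the last joint's range is limited). The gripper opens to 87 mm and grips with 3 to 60 N. Pads are 19 mm wide; open, the fingers measure 117 mm over their backs; the gripper's body (75 mm by 190 mm) begins 51 mm behind the grasp point.
Start: joints at [90.333, 22.042, 0.453, 0, -68.411, -14.817], TCP at [0.156, 0.605, 0.195] pointing down, gripper open.
Joint ranges: [-179.83, 179.83], [-69.29, 118.12], [-61.27, 80.66], [-181.25, 117.63], [-171.15, -9.14], [-177.46, 177.46]. Speed limits (degrees/s): [159.86, 159.86, 180, 180, 180, 180].

## Interface

Orientations are given as a 3x3 rotation matrix whose columns are the frame's x, y, z axes.
In Python, from station import r, imaging gives the robot as it stands. The module is installed in compiled form; this text tells all that it offers.
- The arm moves only by the tool move_arm, never from a script. Its argument "motion" is one flat list of numbers, 7 for each row, row after row: the shift along the tool's x, y, z in units of 40 mm (1.0 is 40 mm), then the turn, a rotation vector about the tool's x, y, z in units of 5 degrees (1.0 is 5 degrees), then the gripper's target within -1 to 1 (shut at 1, half-way at 0, fully open at -1). In form: [dx, dy, dz, wx, wy, wz, gripper, dx, dy, dz, wx, wy, wz, gripper, ...]. A call has 1 to 20 rows; each row is the pose to reach, as a shift and turn from the pose measured when the call began, along the tool's axes at that moment; what a row does not reach only later rows make up. A row lasts 1/12 s, in which the tool goes at most 41.7 mm and 7.16 degrees, less where a joint would pass 70% of its speed; a pose out of reach is approached as far as the arm can. A call with a gripper value outside its range is refused whole. The fingers move at their own pace and stop on an object; the grip force is fixed at half the most. Time passes only in rows, so rows that repeat a pose let the fingers close. It gives the time, the measured TCP pose, the force and the opening at its end, in the units of the state.
- r.sense(): the state, without advancing time (a new reading comes with each control period).
- imaging.capture(name): name is "scene" or "top"; returns the picture (480x640x3 uint8, blue, green, red); there is no depth.
- imaging.camera_params(name): a dict with "intrinsics" (3x3 intrinsics, pixels), "world_from_camera" (4x4, takes a point from camera to world coordinates). Camera axes: x right, y down, z forward; pixel columns grow to the right and rows downward; lengths in m; the calibration is good to about 2 mm. A picture is of the moment at which its call begins. camera_params takes no time and is no camera call.
- r.finish_job(): hands the job in, once; it reports no verdict.
The state is a dict: "time_s": time; "joints": joint angles; "joint_velocities": joint speeds; "effort": joint torques, N m; "tcp_pos": TCP position; "ee_rot": TCP orientation; "wrist_force": force on the tool from outside, world axes, zero at the start; "moment": the same for the moment, N m; "gripper_width": opening from 0.0 (shut) to 1.0 (fully open).
Only numpy, scipy, OpenCV 4.12 (cv2) and the standard library are available. Lean on these libraries where they do the work, as an engineer would, in place of code of your own. Each camera call takes 0.05 s, during which the arm holds its last target.

## Task

The desk lamp is folded down for service: put the orange winged cap nut on the brass stud of its base and screw it fully home (clockwise), so that it presses the red sprung washer flat, then let go of it. The thread start is hidden and turning forward at once only jams (do not force it), so first turn the nut backward (anticlockwise) until you feel it drop into the thread. Leave the mug, notebook, pen cup and white case where they stand.

Things in the scene. Friction and masses are not known exactly. Their poses are not given: they have to be found in the camera images.
- nut_mid (a point): centre (half-way up, on the axis) of the loose orange winged cap nut, standing with its open end down; z up. 68 mm tall: round hub 60 mm across (64 at the foot) up to 38 mm over the foot, then a straight wing bar to grip, 84 mm long, steel-tipped, 14 mm thick, 30 mm tall (38 to 68 mm over the foot), along this x axis. This point is 34 mm over the foot. 0.22 to 0.34 kg
- nut_foot (a point): the nut's foot, on its axis (34 mm below its centre), open end of the bore: 48 mm wide, flared to about 51 mm at the foot, 36 mm deep, with two opposite inward lugs, 32.5 mm between them, each 7 mm wide, 6 to 11 mm above the foot
- stud_top (a point): tip of the upright brass stud, on its axis, 70 mm above the desk, in the middle of the lamp base; z up. 30 mm core, tapered over its top 10 mm; coarse two-start thread 44 mm across, flat lands 13 mm and stops 8 mm below the tip. The thread's angle is hidden, unrelated to these axes, and repeats every half turn. Fully home, the nut's centre is level with this point (0 mm above)
- seat (a point): on the stud's axis, 36 mm above the desk: the nut's foot when fully home. Set on the stud, the nut rests on flat lands, foot 15 mm above this (20 on a stop). Clockwise (from above) it hits a stop there; anticlockwise by at most 3 rad it falls 10 mm by its weight into the thread start (foot about 5 mm above), a stop 0.5 rad further back. Hung up on one lug (half dropped), rock and press it
- washer (a joint): travel (m) of the red sprung washer, a 68 mm disc round the stud's foot: 0 free (top 39 mm above the desk), 0.003 flat. 4 N starts it, 7 N flattens it. From the thread start the nut turns clockwise about 2 rad (1.5 to 2.3), sinking about 3.5 mm per rad; its last 3 mm press the washer, then it stiffens and jams. Friction holds it when released
- lamp: silver lamp folded down, fixed to the desk; origin under the centre of its round base (160 mm across, 24 mm tall, a 32 mm high steel foot on it). Arm and conical shade lie along its +x, from 80 to 380 mm out, up to 118 mm high (below 65 mm within 140 mm of the stud)
- mug: black mug, 76 mm across, 85 mm tall, with a handle; origin under its centre. Bystander
- notebook: blue notebook lying flat, 140 x 90 x 16 mm (long side along x); origin under its centre. Bystander
- pencup: blue ceramic pen cup, 76 mm across, 90 mm tall; origin under its centre. Bystander
- case: white square earphone case, 75 x 75 x 38 mm; origin under its centre. Bystander

How it is judged (in metres and radians):
On the way, in this order (a step that is already met when the one before it is completed fails the run):
1. the nut is on the stud (horizontal distance between nut_mid and stud_top below 0.006 m and z of nut_mid in the frame of stud_top below 0.026 m).
2. the nut has dropped into the thread start (horizontal distance between nut_mid and stud_top below 0.006 m and z of nut_mid in the frame of stud_top below 0.009 m).
At the end, for the whole second after the job is handed in: the nut sits upright on the stud (axis within 4 mm and 0.06 rad), screwed down to within 1.5 mm of fully home, with the washer pressed at least 1.2 mm of its 3 mm, at rest and released (z of nut_mid in the frame of stud_top below 0.0015 m and horizontal distance between nut_mid and stud_top below 0.004 m and angle between nut_mid's own z axis and vertical below 0.06 rad and value of joint washer above 0.0012 m and linear speed of nut below 0.02 m/s); the robot touches nothing.
It fails at once if the mug is shifted more than 20 mm or tipped (distance of mug from where it was at the start of the episode above 0.02 m or angle between mug's own z axis and vertical above 0.4 rad).
It fails at once if the notebook is shifted more than 20 mm (distance of notebook from where it was at the start of the episode above 0.02 m).
It fails at once if the pen cup is shifted more than 20 mm or tipped (distance of pencup from where it was at the start of the episode above 0.02 m or angle between pencup's own z axis and vertical above 0.4 rad).
It fails at once if the white case is shifted more than 20 mm (distance of case from where it was at the start of the episode above 0.02 m).
It fails at once if the nut is forced against the stud's stops with more than 180 N (contact force between nut and stud above 180 N).
It also fails if it takes over 54 s, if anything falls off the work surface, if the arm or the gripper's body presses on something with over 40 N, if the wrist force passes 120 N, or if a joint passes its speed limit or range.

## Working session

There is one attempt and no reset: what is moved stays moved. The work goes in short steps, Python scripts to look and compute and a tool call to move; the robot and the scene stay as the last step left them, time stands still between calls to the robot, and variables do not carry over. Pictures are saved under pics/ and viewed, and the job is handed in when it is done.

Besides the shell and the picture viewer there is one more tool, called after "Emit:" in YAML: its name, and indented under it one key for each argument. move_arm: Moves the arm, as the interface text tells. Its arguments: {"type":"object","properties":{"motion":{"type":"array","items":{"type":"number"}}},"required":["motion"]}

```bash
mkdir -p pics
python3 - <<'E'
from station import r, imaging
import cv2, numpy as np
s=r.sense()
for k,v in s.items(): print(k,np.round(v,4).tolist())
for n in("scene","top"):
    im=imaging.capture(n); cv2.imwrite(f"pics/{n}0.png",im)
    p=imaging.camera_params(n); print(n,np.round(p["intrinsics"],1).tolist(),np.round(p["world_from_camera"],4).tolist())
E
```

```text
time_s 0.0
joints [90.3315, 22.0882, 0.3787, -0.0285, -68.41, -14.8145]
joint_velocities [-0.0004, 0.0122, -0.034, 0.0466, -0.0019, 0.0145]
effort [-0.0003, -39.0668, 18.7404, 4.2201, 0.0109, -0.0002]
tcp_pos [0.1562, 0.6045, 0.1937]
ee_rot [[0.9682, -0.2503, -0.0004], [-0.2503, -0.9682, -0.0021], [0.0001, 0.0021, -1.0]]
wrist_force [-0.4029, -1.352, -0.1461]
moment [-0.0483, -0.0059, 0.034]
gripper_width 0.9975
scene [[567.3, 0.0, 313.4], [0.0, 567.3, 241.8], [0.0, 0.0, 1.0]] [[0.8165, 0.4758, -0.3271, 0.9424], [0.5772, -0.686, 0.443, -0.5066], [-0.0136, -0.5505, -0.8347, 1.052], [0.0, 0.0, 0.0, 1.0]]
top [[510.8, 0.0, 318.7], [0.0, 510.8, 236.3], [0.0, 0.0, 1.0]] [[0.0779, -0.9753, 0.2067, 0.2597], [-0.997, -0.0767, 0.0138, -0.0131], [0.0024, -0.2072, -0.9783, 1.3618], [0.0, 0.0, 0.0, 1.0]]
```

View pics/scene0.png

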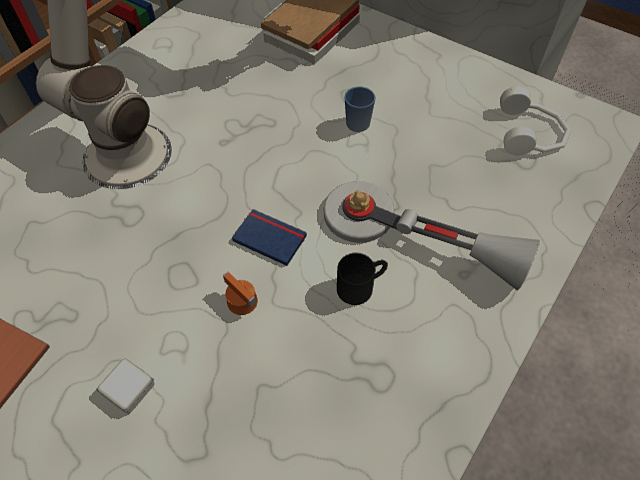

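View pics/top0.png

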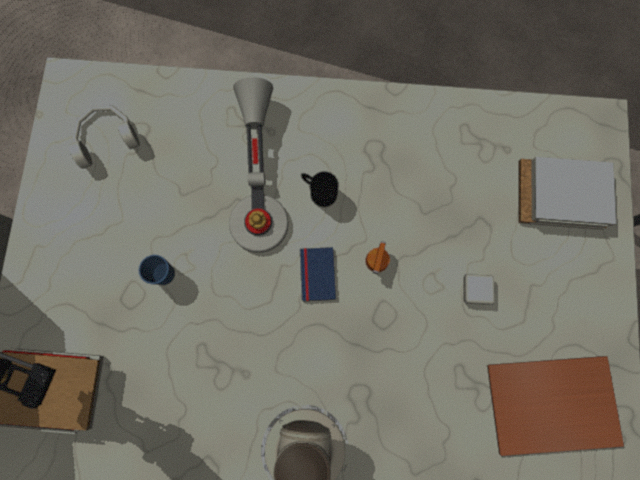

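The scene view shows the orange nut at (240,295), the stud at (359,204), the mug at (355,278) and the notebook at (269,237). In the top view the nut is at (377,258) and the stud at (258,220). Next I'll zoom in and measure.

```bash
cat > h.py <<'E'
import cv2, numpy as np
from station import r, imaging
P={n:imaging.camera_params(n) for n in("scene","top")}
def ray(n,uv):
    K=P[n]["intrinsics"];T=np.array(P[n]["world_from_camera"])
    d=T[:3,:3]@np.linalg.solve(np.array(K),[uv[0],uv[1],1.]);return T[:3,3],d/np.linalg.norm(d)
def onplane(n,uv,z):
    o,d=ray(n,uv);return o+d*(z-o[2])/d[2]
def proj(n,p):
    T=np.linalg.inv(np.array(P[n]["world_from_camera"]));q=np.array(P[n]["intrinsics"])@(T[:3,:3]@np.array(p)+T[:3,3]);return q[:2]/q[2]
def tri(a,b):
    o1,d1=ray("scene",a);o2,d2=ray("top",b)
    A=np.stack([d1,-d2],1);t=np.linalg.lstsq(A,o2-o1,rcond=None)[0]
    p,q=o1+t[0]*d1,o2+t[1]*d2;return (p+q)/2,np.linalg.norm(p-q)
E
python3 - <<'E'
from h import *
a=cv2.imread("pics/scene0.png");b=cv2.imread("pics/top0.png")
def crop(im,c,w=36,s=8): 
    x,y=c;return cv2.resize(im[y-w:y+w,x-w:x+w],None,fx=4,fy=4,interpolation=cv2.INTER_NEAREST)
cv2.imwrite("pics/crop0.png",np.vstack([np.hstack([crop(a,(240,295)),crop(a,(359,204))]),np.hstack([crop(b,(377,258)),crop(b,(258,220))])]))
for n,im,c in(("scene",a,(240,295)),("top",b,(377,258))):
    h=cv2.cvtColor(im,cv2.COLOR_BGR2HSV);m=cv2.inRange(h,(3,130,60),(16,255,255))
    k=np.zeros_like(m);k[c[1]-35:c[1]+35,c[0]-30:c[0]+30]=255;m&=k
    M=cv2.moments(m,True);print(n,M["m00"],M["m10"]/M["m00"],M["m01"]/M["m00"])
    cv2.imwrite(f"pics/m_{n}.png",crop(m,c))
E
```

```text
scene 891.0 239.01795735129068 295.0875420875421
top 446.0 377.7780269058296 258.46860986547085
```

View pics/crop0.png

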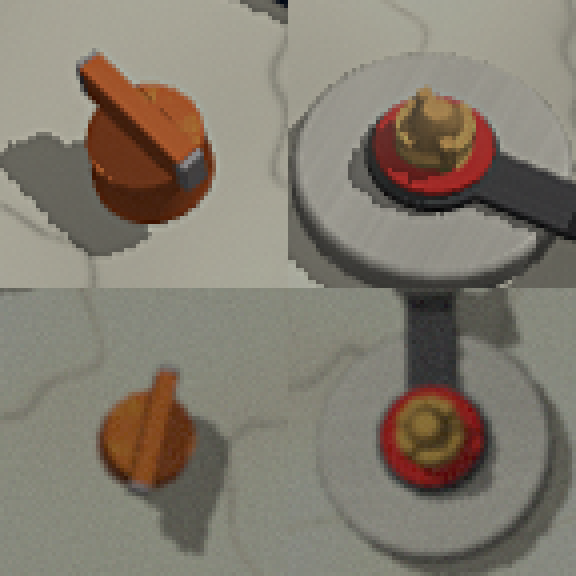

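Run:
```python
from h import *
for n,c in(("scene",(359,206)),("top",(258,221))):
    im=cv2.imread(f"pics/{n}0.png");h=cv2.cvtColor(im,cv2.COLOR_BGR2HSV)
    m=cv2.inRange(h,(0,150,60),(6,255,255))|cv2.inRange(h,(172,150,60),(180,255,255))
    k=np.zeros_like(m);k[c[1]-22:c[1]+22,c[0]-22:c[0]+22]=255;m&=k
    pts=cv2.convexHull(cv2.findNonZero(m));e=cv2.fitEllipse(pts);print(n,"washer",e,onplane(n,e[0],.039))
    b=cv2.inRange(h,(12,80,60),(30,255,255))&k
    M=cv2.moments(b,True);print("brass",M["m00"],M["m10"]/M["m00"],M["m01"]/M["m00"])
for n,c in(("scene",(240,295)),("top",(377,258))):
    im=cv2.imread(f"pics/{n}0.png");h=cv2.cvtColor(im,cv2.COLOR_BGR2HSV)
    m=cv2.inRange(h,(3,130,40),(16,255,255))
    k=np.zeros_like(m);k[c[1]-35:c[1]+35,c[0]-30:c[0]+30]=255;m&=k
    print(n,"bbox",cv2.boundingRect(m))
# bar ends at z=.068 by eye
print("scene far/near top ends",onplane("scene",(204+86/4-.5,259+57/4-.5),.068),onplane("scene",(204+193/4-.5,259+158/4-.5),.068))
print("top far/near",onplane("top",(341+170/4-.5,222+(368-288)/4-.5),.068),onplane("top",(341+141/4-.5,222+(486-288)/4-.5),.068))
```

```text
scene washer ((358.98486328125, 204.25616455078125), (23.817533493041992, 29.961193084716797), 95.11539459228516) [0.57120818 0.17104184 0.039     ]
brass 310.0 359.14193548387095 200.55161290322582
top washer ((257.6321105957031, 220.68801879882812), (24.35028076171875, 25.202816009521484), 63.38551330566406) [0.56884115 0.1710098  0.039     ]
brass 236.0 256.8093220338983 219.35169491525423
scene bbox (224, 273, 33, 42)
top bbox (366, 243, 24, 29)
scene far/near top ends [ 0.45382678 -0.14661054  0.068     ] [ 0.53380782 -0.16048224  0.068     ]
top far/near [ 0.53241378 -0.16160595  0.068     ] [ 0.45421798 -0.14713171  0.068     ]
```

```bash
cat >> h.py <<'E'
def circ(c,z,R): return [(c[0]+R*np.cos(t),c[1]+R*np.sin(t),z) for t in np.linspace(0,2*np.pi,61)]
def overlay(n,im,curves,c,w=36,s=5,grow=None):
    x,y=c;o=cv2.resize(im[y-w:y+w,x-w:x+w],None,fx=s,fy=s,interpolation=cv2.INTER_NEAREST)
    for pts,col in curves:
        q=np.array([proj(n,p) for p in pts]);q=((q-[x-w,y-w]+.5)*s).astype(int)
        cv2.polylines(o,[q.reshape(-1,1,2)],False,col,1)
    return o
def nutcurves(c,yaw,zf):
    u=np.array([np.cos(yaw),np.sin(yaw)]);v=np.array([-u[1],u[0]]);C=np.array(c[:2])
    bar=[np.append(C+a*.042*u+b*.007*v,zf+.068) for a,b in((1,1),(1,-1),(-1,-1),(-1,1),(1,1))]
    return [(bar,(255,0,255)),(circ(c,zf+.038,.030),(0,255,0)),(circ(c,zf,.032),(255,255,0))]
def studcurves(c): return [(circ(c,.039,.034),(0,255,0)),(circ(c,.07,.010),(255,0,255)),(circ(c,.024,.080),(255,255,0)),(circ(c,.057,.022),(255,0,0))]
E
python3 - <<'E'
from h import *
a=cv2.imread("pics/scene0.png");b=cv2.imread("pics/top0.png")
N=nutcurves((.4937,-.1538),np.radians(-10.1),0);S=studcurves((.570,.171))
cv2.imwrite("pics/ov0.png",np.vstack([np.hstack([overlay("scene",a,N,(240,295),s=4),overlay("scene",a,S,(359,204),s=4)]),np.hstack([overlay("top",b,N,(377,258),s=4),overlay("top",b,S,(258,220),s=4)])]))
E
```

```text
(no output)
```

View pics/ov0.png

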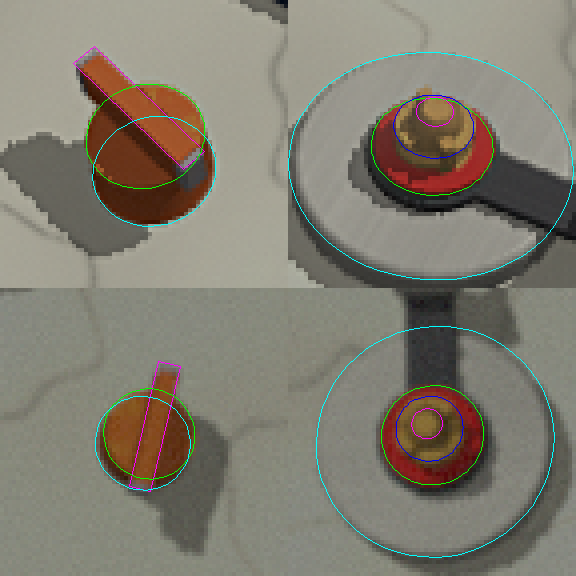

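The overlay agrees in both views: nut at about (0.4937, -0.154) with its bar at -10° yaw, stud at (0.570, 0.171). Now I'll move above the nut.

Emit:
move_arm:
  motion: [0.3,0.4,0,0,0,0,-1,1,1.3,0,0,0,0,-1,1.8,2.3,0,0,0,0,-1,2.6,3.3,0,0,0,0,-1,3.4,4.3,0,0,0,0,-1,4.2,5.3,0,0,0,0,-1,5,6.3,0,0,0,0,-1,5.8,7.3,0,0,0,0,-1,6.6,8.3,0,0,0,0,-1,7.4,9.3,0,0,0,0,-1,8.2,10.3,0.2,0,0,-0.2,-1,9,11.3,0.4,0,0,-0.4,-1,9.8,12.3,0.6,0,0,-0.6,-1,10.6,13.3,0.8,0,0,-0.8,-1,11.4,14.3,1,0,0,-0.9,-1,12,15.1,1.2,0,0,-0.9,-1,12.5,15.7,1.4,0,0,-0.9,-1,12.8,16.1,1.6,0,0,-0.9,-1,12.91,16.24,1.6,0,0,-0.9,-1,12.91,16.24,1.6,0,0,-0.9,-1]

```text
time_s: 1.77
tcp_pos: [0.4844, -0.1349, 0.1348]
ee_rot: [[0.985, -0.174, -0.001], [-0.174, -0.985, -0.002], [-0.001, 0.002, -1.0]]
wrist_force: [1.4, 0.5, 0.2]
gripper_width: 0.999
```

Emit:
move_arm:
  motion: [0.31,0.43,0,0,0,0,-1,0.31,0.43,0.3,0,0,0,-1,0.31,0.43,0.9,0,0,0,-1,0.31,0.43,1.4,0,0,0,-1,0.31,0.43,1.4,0,0,0,-1]

```text
time_s: 2.18
tcp_pos: [0.4898, -0.1541, 0.0746]
ee_rot: [[0.984, -0.176, -0.01], [-0.176, -0.984, -0.001], [-0.01, 0.002, -1.0]]
wrist_force: [-0.7, 0.4, -1.1]
gripper_width: 1.0
```

Run:
```python
from h import *
s=r.sense();print(np.round(s["tcp_pos"],4),np.round(s["joints"],1))
t=s["tcp_pos"]
a=imaging.capture("scene")
N=nutcurves((.4937,-.154),np.radians(-10.1),0)
o=overlay("scene",a,N+[([tuple(t),(t[0],t[1],.068)],(255,255,255))],(240,285),w=60,s=5);cv2.imwrite("pics/g1.png",o)
```

```text
[ 0.4898 -0.1541  0.0746] [  0.7  18.8 -24.    0.  -47.8  79.2]
```

View pics/g1.png

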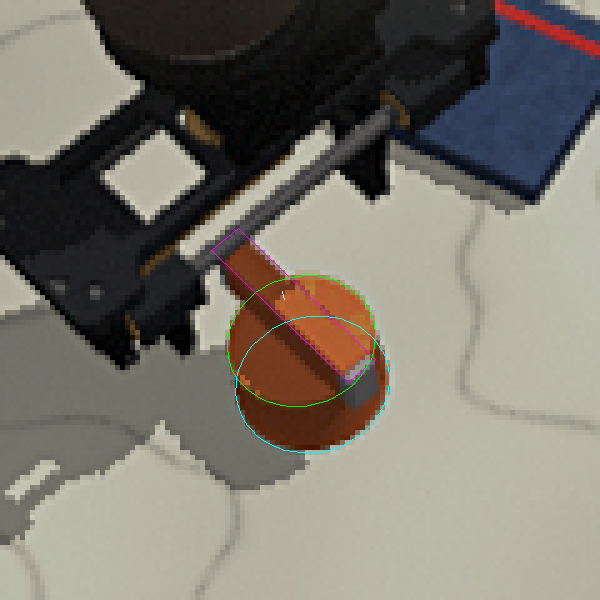

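The bar outline still matches the nut, and the TCP is centred over the bar. Now I'll lower and grip.

Emit:
move_arm:
  motion: [0.1,0,0.3,0,0.05,0,-1,0.1,0,0.7,0,0.05,0,-1,0.1,0,0.76,0,0.05,0,-1,0.1,0,0.76,0,0.05,0,-1,0.1,0,0.76,0,0.05,0,-1]

```text
time_s: 2.65
tcp_pos: [0.4962, -0.155, 0.0476]
ee_rot: [[0.985, -0.174, -0.001], [-0.174, -0.985, -0.003], [-0.0, 0.003, -1.0]]
wrist_force: [0.4, 0.1, 0.7]
gripper_width: 0.997
```

Run:
```python
from h import *
s=r.sense();t=s["tcp_pos"];print(np.round(t,4),np.round(s["ee_rot"],3).tolist())
a=imaging.capture("scene")
N=nutcurves((.4937,-.154),np.radians(-10.1),0)
o=overlay("scene",a,[([tuple(t),(t[0],t[1],.068)],(255,255,255))],(240,285),w=60,s=5);cv2.imwrite("pics/g2.png",o)
```

```text
[ 0.4962 -0.155   0.0476] [[0.985, -0.174, -0.001], [-0.174, -0.985, -0.003], [-0.0, 0.003, -1.0]]
```

View pics/g2.png

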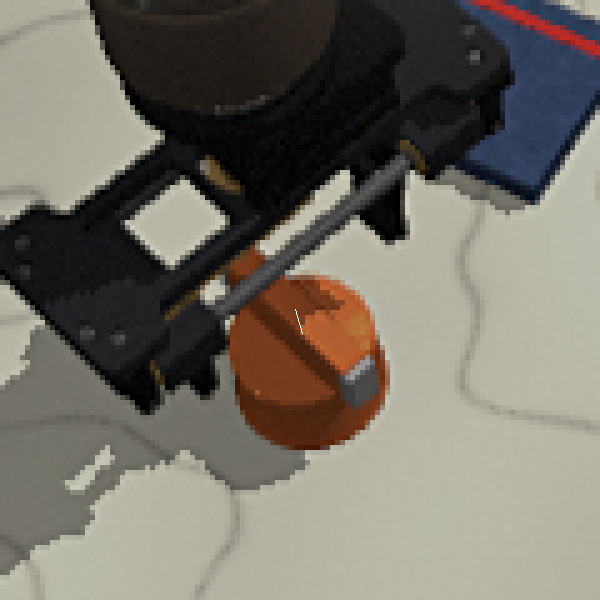

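The fingertips at (205,395) and (398,240) straddle the bar evenly. Closing.

Emit:
move_arm:
  motion: [-0.06,0,0.07,0,0,0,-1,-0.06,0,0.07,0,0,0,0.5,-0.06,0,0.07,0,0,0,1,-0.06,0,0.07,0,0,0,1,-0.06,0,0.07,0,0,0,1,-0.06,0,0.07,0,0,0,1,-0.06,0,0.07,0,0,0,1,-0.06,0,0.07,0,0,0,1,-0.06,0,0.07,0,0,0,1]

```text
time_s: 3.45
tcp_pos: [0.494, -0.1546, 0.0449]
ee_rot: [[0.985, -0.174, -0.0], [-0.174, -0.985, -0.003], [0.0, 0.003, -1.0]]
wrist_force: [-0.5, -0.3, 0.4]
gripper_width: 0.48
```

Emit:
move_arm:
  motion: [0,0,0,0,0,0,1,0,0,0,0,0,0,1,0,0,0,0,0,0,1,0,0,0,0,0,0,1,0,0,0,0,0,0,1,0,0,0,0,0,0,1,0,0,0,0,0,0,1]

```text
time_s: 4.03
tcp_pos: [0.494, -0.1546, 0.0449]
ee_rot: [[0.985, -0.174, -0.0], [-0.174, -0.985, -0.003], [0.0, 0.003, -1.0]]
wrist_force: [-0.8, -0.2, 0.9]
gripper_width: 0.022
```

Run:
```python
from h import *
s=r.sense();t=s["tcp_pos"];print(s["gripper_width"])
a=imaging.capture("scene");b=imaging.capture("top")
o=np.hstack([overlay("scene",a,[([tuple(t),(t[0],t[1],.068)],(255,255,255))],(240,285),w=40,s=5),overlay("top",b,[],(377,258),w=40,s=5)]);cv2.imwrite("pics/g3.png",o)
```

```text
0.02160133709339845
```

View pics/g3.png

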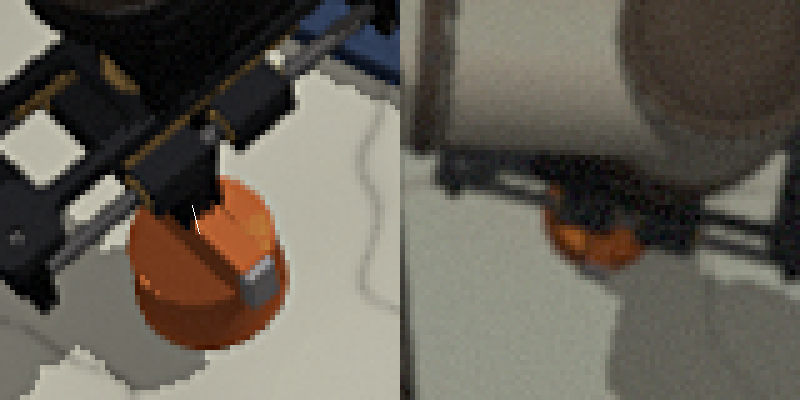

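Emit:
move_arm:
  motion: [0,0,0,0,0,0,1,0,0,0,0,0,0,1,0,0,-0.2,0,0,0,1,0,0,-0.5,0,0,0,1,0,0,-0.5,0,0,0,1]

```text
time_s: 4.55
tcp_pos: [0.4959, -0.1548, 0.0673]
ee_rot: [[0.985, -0.173, 0.005], [-0.173, -0.985, -0.003], [0.005, 0.003, -1.0]]
wrist_force: [0.2, 0.5, 0.6]
gripper_width: 0.003
```

Run:
```python
from h import *
s=r.sense();t=s["tcp_pos"];print(s["gripper_width"],s["wrist_force"])
a=imaging.capture("scene");b=imaging.capture("top")
o=np.hstack([overlay("scene",a,[([tuple(t),(t[0],t[1],.068)],(255,255,255))],(240,285),w=40,s=5),overlay("top",b,[],(377,258),w=40,s=5)]);cv2.imwrite("pics/g4.png",o)
```

```text
0.0033034823328832986 [0.200495   0.46272205 0.56297223]
```

View pics/g4.png

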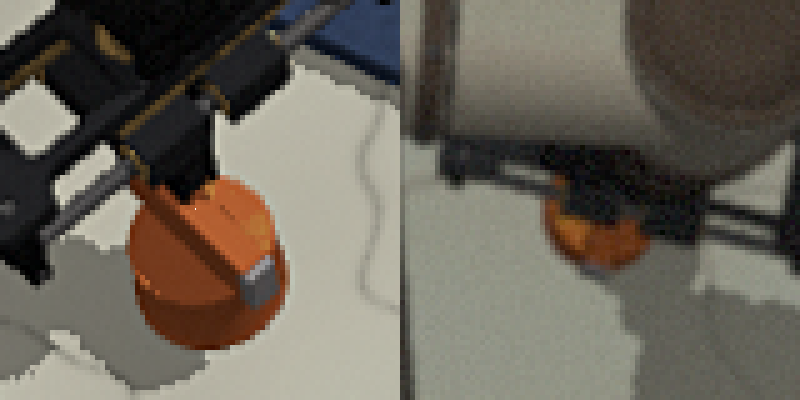

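Run:
```python
from h import *
s=r.sense();t=np.array(s["tcp_pos"]);R=np.array(s["ee_rot"]);print(s["joints"])
a=imaging.capture("scene");b=imaging.capture("top")
cur=[([t,t-R[:,2]*.019,t-R[:,2]*.07],(255,255,255)),([t-R[:,2]*.07-R[:,1]*.095,t-R[:,2]*.07+R[:,1]*.095],(0,255,255)),([t-R[:,1]*.03,t+R[:,1]*.03],(0,255,0))]
o=np.hstack([overlay("scene",a,cur,(240,270),w=65,s=6)[:, :],]);cv2.imwrite("pics/g5.png",o[:600])
cv2.imwrite("pics/g5t.png",overlay("top",b,cur,(377,240),w=60,s=5))
```

```text
[  0.71516386  19.51587044 -24.60112355   0.20930348 -45.79294949
  79.11815718]
```

View pics/g5.png

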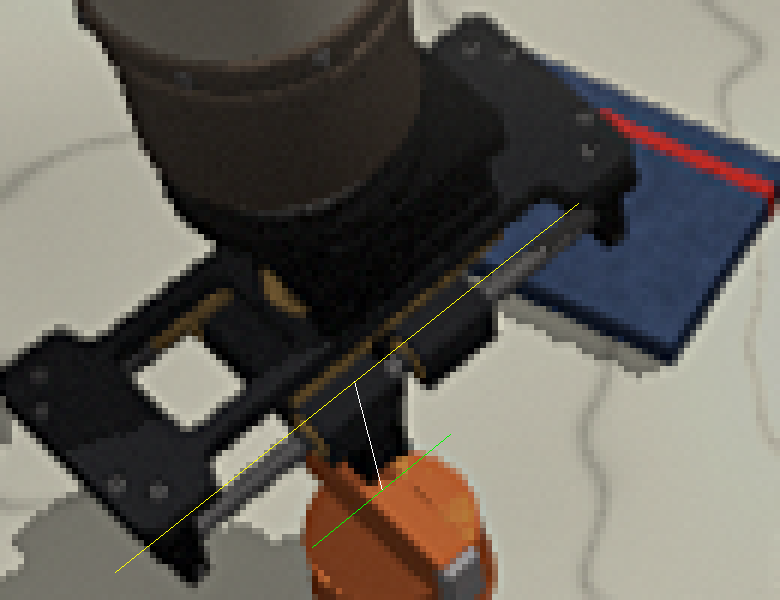

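View pics/g5t.png

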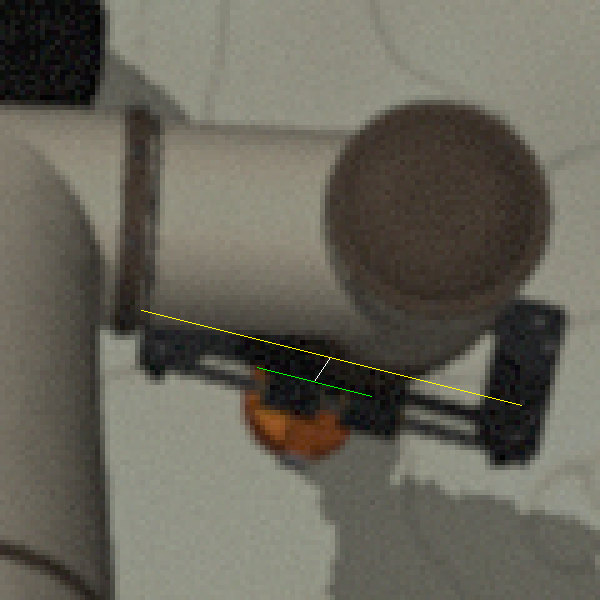

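Run:
```python
from h import *
print(tri((240.8,268),(382.6,258)));print(tri((239.2,264.2),(384.6,260)))
s=r.sense();print(s["tcp_pos"])
t=np.array([.4962,-.155,.0476]);R=np.array([[.985,-.174],[-.174,-.985],[0,0]])
for z in(.0476,.07,.09):
  for o in(-.0585,-.0435,0,.0435,.0585): print(z,o,np.round((proj("scene",np.append((t+R[:,1]*o)[:2],z))-[180,225])*5))
```

```text
(array([ 0.48819254, -0.14792613,  0.11521701]), np.float64(0.02396465067354004))
(array([ 0.48356682, -0.14957891,  0.12591871]), np.float64(0.029793436110617053))
[ 0.49363481 -0.15445277  0.06471104]
0.0476 -0.0585 [408. 242.]
0.0476 -0.0435 [381. 264.]
0.0476 0 [300. 331.]
0.0476 0.0435 [216. 400.]
0.0476 0.0585 [187. 424.]
0.07 -0.0585 [403. 214.]
0.07 -0.0435 [375. 237.]
0.07 0 [293. 304.]
0.07 0.0435 [208. 374.]
0.07 0.0585 [178. 398.]
0.09 -0.0585 [398. 188.]
0.09 -0.0435 [370. 211.]
0.09 0 [286. 279.]
0.09 0.0435 [200. 349.]
0.09 0.0585 [170. 374.]
```

The fingers shut fully (width 0.003), so they closed above the bar. The image suggests the fingertips sit higher than the TCP reading says. I'll open, go lower and look.

Emit:
move_arm:
  motion: [0,0,0,0,0,0,-1,0,0,0,0,0,0,-1,0,0,0,0,0,0,-1,0,0,0,0,0,0,-1,0,0,0,0,0,0,-1,0,0,0,0,0,0,-1,0,0,0,0,0,0,-1,0,0,0,0,0,0,-1,0,0,0,0,0,0,-1,0,0,0,0,0,0,-1,0,0,0,0,0,0,-1,0,0,0,0,0,0,-1,0,0,0,0,0,0,-1]

```text
time_s: 5.83
tcp_pos: [0.4937, -0.1545, 0.0647]
ee_rot: [[0.985, -0.174, -0.0], [-0.174, -0.985, -0.002], [-0.0, 0.003, -1.0]]
wrist_force: [0.5, 0.6, -0.1]
gripper_width: 0.908
```

Run:
```python
from h import *
s=r.sense();t=np.array(s["tcp_pos"]);R=np.array(s["ee_rot"]);print(t,s["gripper_width"])
a=imaging.capture("scene");b=imaging.capture("top")
cv2.imwrite("pics/s6.png",a);cv2.imwrite("pics/t6.png",b)
y=R[:,1]
cur=[([t+y*.0435,t+y*.0585],(0,255,0)),([t-y*.0435,t-y*.0585],(0,255,0))]+nutcurves((.4937,-.154),np.radians(-10.1),0)[:1]
cv2.imwrite("pics/g6.png",overlay("scene",a,cur,(240,280),w=50,s=6))
cv2.imwrite("pics/g6t.png",overlay("top",b,cur,(377,250),w=50,s=6))
```

```text
[ 0.4936602  -0.15447361  0.06471996] 0.9077095551036631
```

View pics/g6.png

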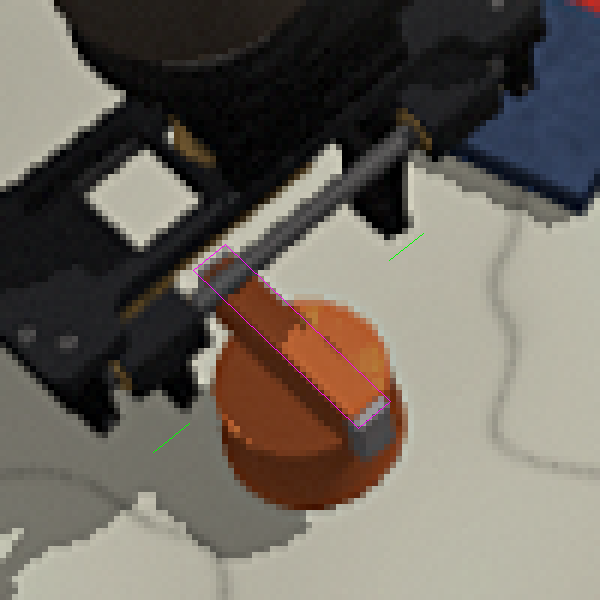

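View pics/g6t.png

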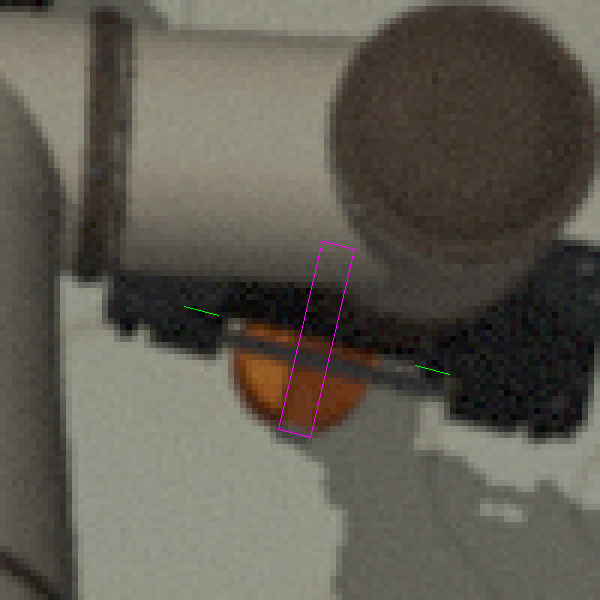

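The fingertips at (397,237) and (183,405) appear about 4 px higher than the TCP reading predicts, so they are really about 20 mm higher. I'll lower accordingly in two cautious steps.

Emit:
move_arm:
  motion: [0,0,0.3,0,0,0,-1,0,0,0.6,0,0,0,-1,0,0,0.75,0,0,0,-1,0,0,0.75,0,0,0,-1,0,0,0.75,0,0,0,-1,0,0,0.75,0,0,0,-1]

```text
time_s: 6.43
tcp_pos: [0.4942, -0.1546, 0.0352]
ee_rot: [[0.985, -0.174, 0.0], [-0.174, -0.985, -0.003], [0.001, 0.003, -1.0]]
wrist_force: [0.4, 0.6, 0.1]
gripper_width: 1.003
```

Emit:
move_arm:
  motion: [0,0,0.1,0,0,0,-1,0,0,0.2,0,0,0,-1,0,0,0.2,0,0,0,-1]

```text
time_s: 6.68
tcp_pos: [0.4937, -0.1546, 0.0267]
ee_rot: [[0.985, -0.174, -0.001], [-0.174, -0.985, -0.003], [-0.0, 0.003, -1.0]]
wrist_force: [-0.5, -0.5, 0.3]
gripper_width: 1.002
```

Run:
```python
from h import *
s=r.sense();t=np.array(s["tcp_pos"]);R=np.array(s["ee_rot"]);print(t,s["gripper_width"],s["wrist_force"])
a=imaging.capture("scene")
y=R[:,1]
cur=[([t+y*.0435,t+y*.0585],(0,255,0)),([t-y*.0435,t-y*.0585],(0,255,0))]
cv2.imwrite("pics/g7.png",overlay("scene",a,cur,(240,280),w=50,s=6))
```

```text
[ 0.49369328 -0.15460045  0.02666474] 1.002401065779026 [-0.51435244 -0.49023304  0.25785838]
```

View pics/g7.png

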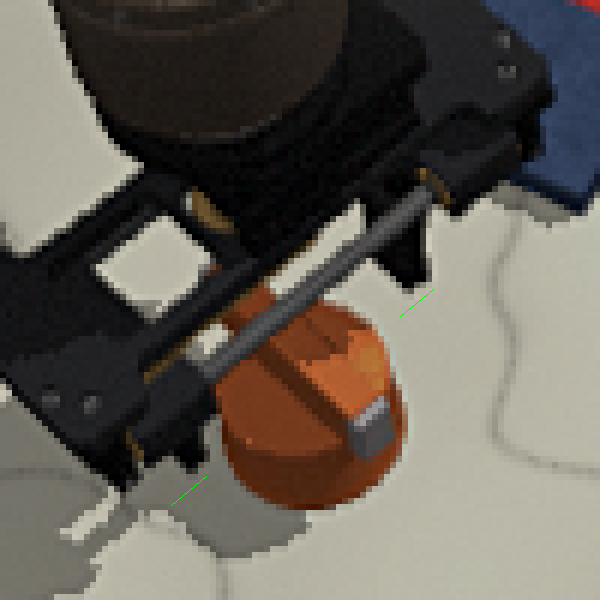

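Emit:
move_arm:
  motion: [0,0,0,0,0,0,1,0,0,0,0,0,0,1,0,0,0,0,0,0,1,0,0,0,0,0,0,1,0,0,0,0,0,0,1,0,0,0,0,0,0,1,0,0,0,0,0,0,1,0,0,0,0,0,0,1,0,0,0,0,0,0,1,0,0,0,0,0,0,1,0,0,0,0,0,0,1,0,0,0,0,0,0,1,0,0,0,0,0,0,1,0,0,0,0,0,0,1]

```text
time_s: 7.9
tcp_pos: [0.4937, -0.1545, 0.0267]
ee_rot: [[0.985, -0.174, -0.001], [-0.174, -0.985, -0.002], [-0.0, 0.003, -1.0]]
wrist_force: [0.1, 0.8, -0.9]
gripper_width: 0.159
```

Run:
```python
from h import *
s=r.sense();t=np.array(s["tcp_pos"]);R=np.array(s["ee_rot"]);print(t,s["gripper_width"],s["wrist_force"])
a=imaging.capture("scene")
cv2.imwrite("pics/g8.png",overlay("scene",a,[([t,t-R[:,2]*.07],(255,255,255))],(240,280),w=50,s=6))
```

```text
[ 0.49372362 -0.15449345  0.02674304] 0.15933799500383183 [ 0.09345251  0.75804496 -0.91950704]
```

View pics/g8.png

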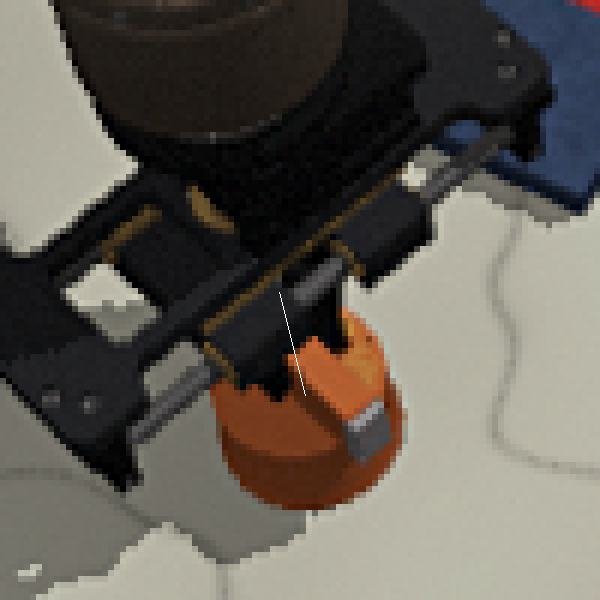

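The bar is gripped (width 0.159, about 13.9 mm). Lifting.

Emit:
move_arm:
  motion: [0,0,-0.2,0,0,0,1,0,0,-0.7,0,0,0,1,0,0,-1.4,0,0,0,1,0,0,-2.1,0,0,0,1,0,0,-2.8,0,0,0,1,0,0,-3.1,0,0,0,1,0,0,-3.1,0,0,0,1,0,0,-3.1,0,0,0,1]

```text
time_s: 8.62
tcp_pos: [0.4932, -0.154, 0.1508]
ee_rot: [[0.985, -0.175, -0.0], [-0.175, -0.985, -0.002], [-0.0, 0.002, -1.0]]
wrist_force: [-1.0, 0.1, -4.1]
gripper_width: 0.157
```

Run:
```python
from h import *
s=r.sense();t=np.array(s["tcp_pos"]);R=np.array(s["ee_rot"]);print(t,s["gripper_width"],s["wrist_force"],s["joints"])
a=imaging.capture("scene");b=imaging.capture("top")
zf=t[2]-.0267
cur=nutcurves(t[:2],np.radians(-10.1),zf)
c=tuple(int(v) for v in proj("scene",[t[0],t[1],zf+.03]));d=tuple(int(v) for v in proj("top",[t[0],t[1],zf+.03]))
cv2.imwrite("pics/g9.png",np.hstack([overlay("scene",a,cur,c,w=40,s=5),overlay("top",b,cur,d,w=40,s=5)]))
```

```text
[ 0.49324175 -0.15399942  0.15079868] 0.15721691449952704 [-1.02479153  0.11233944 -4.0749931 ] [  0.74243232  13.73237243 -18.43573865   0.11701864 -57.85219049
  79.14287638]
```

View pics/g9.png

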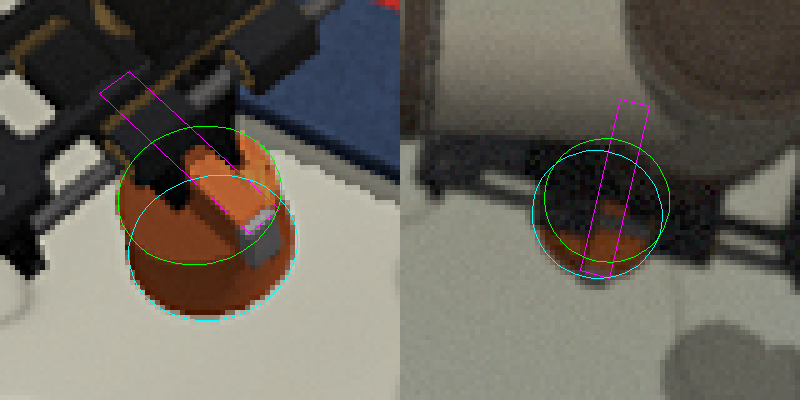

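Emit:
move_arm:
  motion: [0.02,-0.3,0,0,0,0.5,1,0.05,-0.9,0,0,0,1.5,1,0.1,-1.6,0,0,0,2.7,1,0.14,-2.3,0,0,0,3.9,1,0.18,-3,0,0,0,5.1,1,0.22,-3.7,0,0,0,6.3,1,0.26,-4.4,0,0,0,7.5,1,0.3,-5.1,0,0,0,8.7,1,0.34,-5.8,0,0,0,9.9,1,0.38,-6.5,0,0,0,11.1,1,0.42,-7.2,0,0,0,12.3,1,0.45,-7.8,0,0,0,13.3,1,0.47,-8.2,0,0,0,13.9,1,0.47,-8.34,0,0,0,14,1,0.47,-8.34,0,0,0,14,1,0.47,-8.34,0,0,0,14,1]

```text
time_s: 10.05
tcp_pos: [0.5679, 0.1705, 0.1466]
ee_rot: [[0.174, -0.985, -0.007], [-0.985, -0.174, -0.004], [0.002, 0.008, -1.0]]
wrist_force: [-0.2, -0.6, -3.5]
gripper_width: 0.161
```

```bash
cat > look.py <<'E'
from h import *
import sys
def look(name,off=.0267,stud=True,w=40,c0=None):
    s=r.sense();t=np.array(s["tcp_pos"]);R=np.array(s["ee_rot"])
    a=imaging.capture("scene");b=imaging.capture("top")
    zf=t[2]-off; yaw=np.arctan2(R[1,0],R[0,0])
    cur=nutcurves(t[:2],yaw,zf)+(studcurves((.570,.171))[:1] if stud else [])
    c=tuple(int(v) for v in proj("scene",[t[0],t[1],zf+.03]));d=tuple(int(v) for v in proj("top",[t[0],t[1],zf+.03]))
    cv2.imwrite(f"pics/{name}r.png",np.hstack([a,b]) [:, :])
    cv2.imwrite(f"pics/{name}.png",np.vstack([np.hstack([overlay("scene",a,q,c,w=w,s=300//w),overlay("top",b,q,d,w=w,s=300//w)])[:300*2//1] for q in (cur,)]))
    print(np.round(t,4),"w",round(s["gripper_width"],3),"F",np.round(s["wrist_force"],1),"M",np.round(s["moment"],2),"yaw",round(np.degrees(yaw),1),"j",np.round(s["joints"],0),s["time_s"])
look(sys.argv[1],*( [float(sys.argv[2])] if len(sys.argv)>2 else []))
E
python3 look.py a1
```

```text
[0.5679 0.1705 0.1466] w 0.161 F [-0.2 -0.6 -3.5] M [ 0.07 -0.02  0.01] yaw -80.0 j [ 32.  21.  -8.  -0. -61. -22.] 10.05
```

View pics/a1.png

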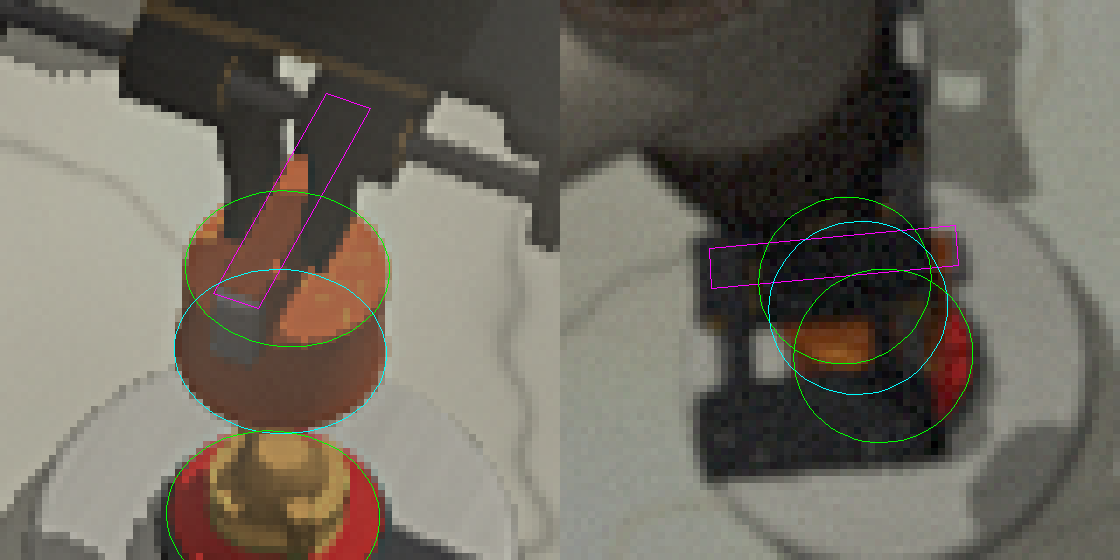

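Emit:
move_arm:
  motion: [0,-0.05,0.3,0,0,0,1,0,-0.05,0.7,0,0,0,1,0,-0.05,1,0,0,0,1,0,-0.05,1.05,0,0,0,1,0,-0.05,1.05,0,0,0,1,0,-0.05,1.05,0,0,0,1]

```text
time_s: 10.65
tcp_pos: [0.5704, 0.1698, 0.1057]
ee_rot: [[0.172, -0.985, -0.005], [-0.985, -0.172, -0.003], [0.002, 0.006, -1.0]]
wrist_force: [0.9, 0.6, -3.2]
gripper_width: 0.155
```

```bash
python3 look.py a2
```

```text
[0.5704 0.1698 0.1057] w 0.155 F [ 0.9  0.6 -3.2] M [ 0.14 -0.12 -0.04] yaw -80.1 j [ 32.  24. -11.  -0. -56. -22.] 10.65
```

View pics/a2.png

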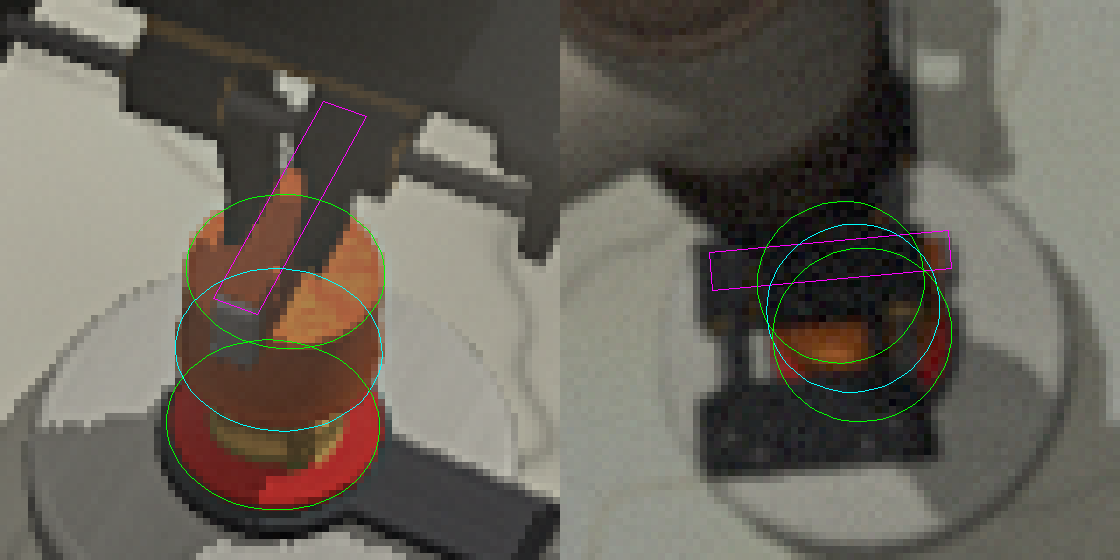

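Emit:
move_arm:
  motion: [0,0.03,0.1,0,0,0,1,0,0.03,0.2,0,0,0,1,0,0.03,0.3,0,0,0,1,0,0.03,0.4,0,0,0,1,0,0.03,0.5,0,0,0,1,0,0.03,0.5,0,0,0,1,0,0.03,0.5,0,0,0,1]

```text
time_s: 11.33
tcp_pos: [0.5692, 0.1699, 0.086]
ee_rot: [[0.172, -0.985, -0.005], [-0.985, -0.172, -0.003], [0.002, 0.005, -1.0]]
wrist_force: [0.1, -0.8, -3.2]
gripper_width: 0.154
```

Emit:
move_arm:
  motion: [0,0,0.05,0,0,0,1,0,0,0.1,0,0,0,1,0,0,0.15,0,0,0,1,0,0,0.15,0,0,0,1]

```text
time_s: 11.67
tcp_pos: [0.5699, 0.1711, 0.08]
ee_rot: [[0.172, -0.985, -0.003], [-0.985, -0.172, -0.0], [-0.0, 0.003, -1.0]]
wrist_force: [0.5, 4.8, -4.5]
gripper_width: 0.155
```

Emit:
move_arm:
  motion: [-0.02,0,0.04,0,0,0,1,-0.02,0,0.08,0,0,0,1,-0.02,0,0.1,0,0,0,1,-0.02,0,0.1,0,0,0,1]

```text
time_s: 12.0
tcp_pos: [0.5694, 0.1717, 0.0755]
ee_rot: [[0.172, -0.985, -0.004], [-0.985, -0.172, -0.0], [-0.0, 0.004, -1.0]]
wrist_force: [-0.3, 2.0, -3.8]
gripper_width: 0.161
```

Emit:
move_arm:
  motion: [-0.01,0,0.03,0,0,0,1,-0.01,0,0.06,0,0,0,1,-0.01,0,0.06,0,0,0,1]

```text
time_s: 12.25
tcp_pos: [0.5691, 0.1719, 0.0727]
ee_rot: [[0.172, -0.985, -0.004], [-0.985, -0.172, -0.001], [0.0, 0.005, -1.0]]
wrist_force: [0.3, 0.3, -4.0]
gripper_width: 0.154
```

```bash
python3 look.py a3
```

```text
[0.5691 0.1719 0.0727] w 0.154 F [ 0.3  0.3 -4. ] M [ 0.32 -0.08 -0.02] yaw -80.1 j [ 32.  26. -13.  -0. -52. -22.] 12.25
```

View pics/a3.png

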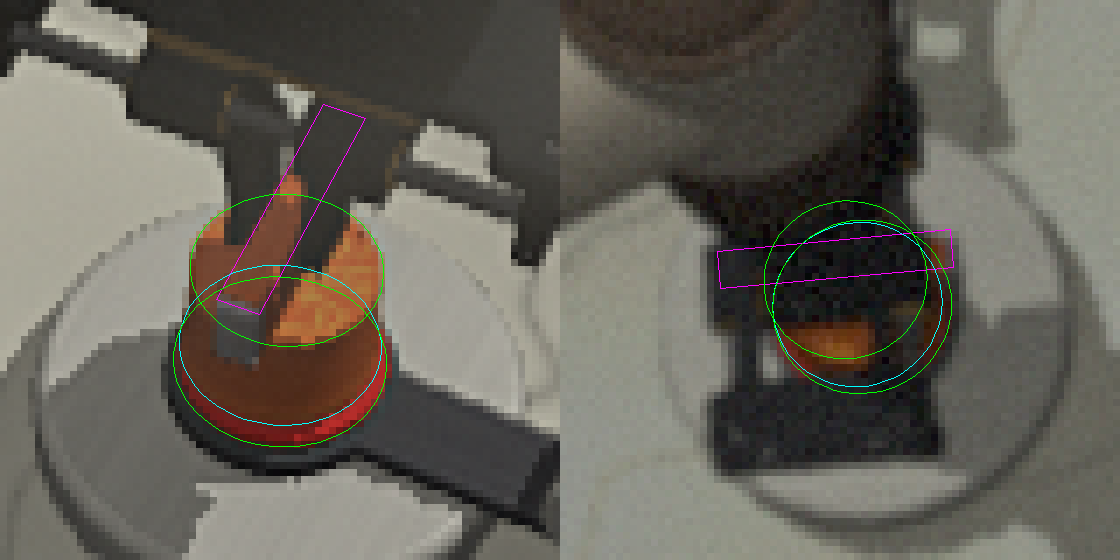

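Emit:
move_arm:
  motion: [0,0,0.03,0,0,0,1,0,0,0.06,0,0,0,1,0,0,0.06,0,0,0,1]

```text
time_s: 12.6
tcp_pos: [0.569, 0.1719, 0.0702]
ee_rot: [[0.172, -0.985, -0.005], [-0.985, -0.172, -0.001], [0.0, 0.005, -1.0]]
wrist_force: [-0.1, 0.3, -3.2]
gripper_width: 0.156
```

Emit:
move_arm:
  motion: [0,0,0.03,0,0,0,1,0,0,0.06,0,0,0,1,0,0,0.06,0,0,0,1]

```text
time_s: 12.85
tcp_pos: [0.569, 0.1719, 0.0676]
ee_rot: [[0.172, -0.985, -0.005], [-0.985, -0.172, -0.001], [0.0, 0.005, -1.0]]
wrist_force: [-0.4, 1.2, -3.3]
gripper_width: 0.157
```

```bash
python3 look.py a4
```

```text
[0.569  0.1719 0.0676] w 0.157 F [-0.4  1.2 -3.3] M [ 0.33 -0.07 -0.02] yaw -80.1 j [ 32.  26. -13.  -0. -51. -22.] 12.85
```

View pics/a4.png

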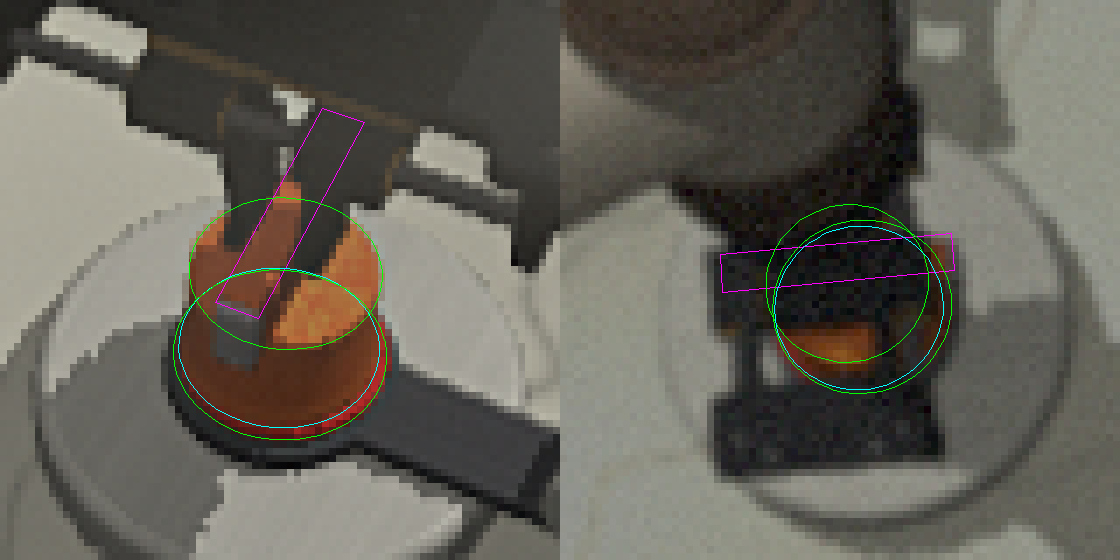

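The nut is already low: foot at about 41 mm, with no push on the way down. So it seems to have gone straight into the thread start. I'll press a little further to find the floor.

Emit:
move_arm:
  motion: [0,0,0.03,0,0,0,1,0,0,0.05,0,0,0,1,0,0,0.05,0,0,0,1]

```text
time_s: 13.2
tcp_pos: [0.5694, 0.1717, 0.0673]
ee_rot: [[0.173, -0.985, -0.004], [-0.985, -0.173, -0.001], [0.001, 0.004, -1.0]]
wrist_force: [-2.3, -1.6, 4.5]
gripper_width: 0.161
```

Contact at foot ≈ 40.6 mm matches the thread-start level. Now I'll make a gentle clockwise trial.

Emit:
move_arm:
  motion: [0,0,0.0,0,0,0.5,1,0,0,0.01,0,0,1,1,0,0,0.02,0,0,1.5,1,0,0,0.02,0,0,2,1,0,0,0.02,0,0,2,1]

```text
time_s: 13.62
tcp_pos: [0.5691, 0.172, 0.0667]
ee_rot: [[-0.002, -1.0, -0.004], [-1.0, 0.002, -0.001], [0.001, 0.004, -1.0]]
wrist_force: [-1.3, 1.1, -0.4]
gripper_width: 0.157
```

```bash
python3 look.py b1
```

```text
[0.5691 0.172  0.0667] w 0.157 F [-1.3  1.1 -0.4] M [0.63 0.44 0.01] yaw -90.1 j [ 32.  26. -13.  -0. -51. -32.] 13.6167
```

View pics/b1.png

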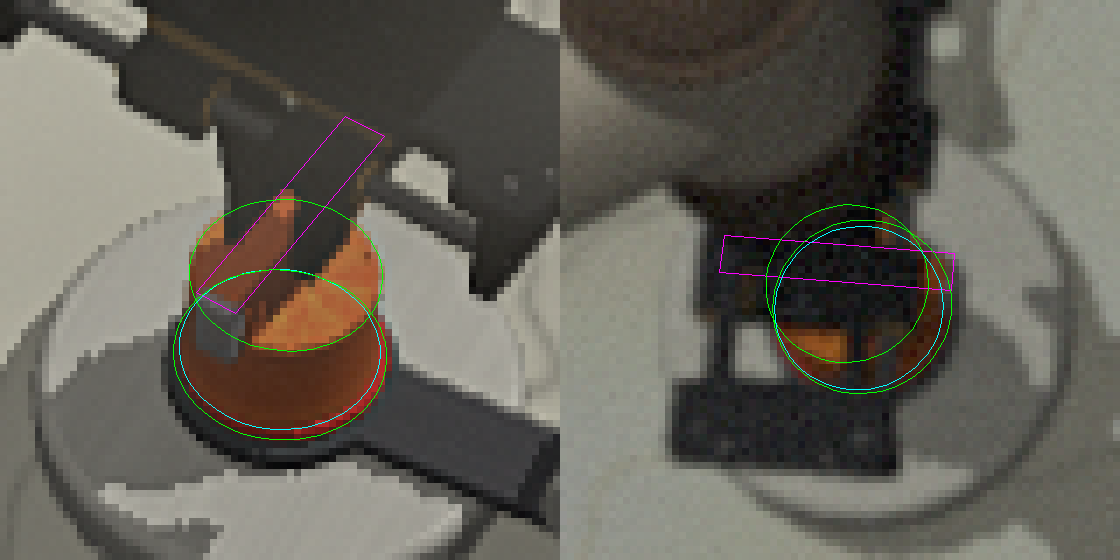

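It turned freely and sank 0.6 mm in 10°, so it is in the thread. Continuing clockwise with matched descent.

Emit:
move_arm:
  motion: [0,0,0.02,0,0,1,1,0,0,0.03,0,0,2,1,0,0,0.04,0,0,3,1,0,0,0.05,0,0,4,1,0,0,0.06,0,0,5,1,0,0,0.065,0,0,6,1,0,0,0.065,0,0,6,1]

```text
time_s: 14.3
tcp_pos: [0.5703, 0.1723, 0.065]
ee_rot: [[-0.5, -0.866, -0.001], [-0.866, 0.5, -0.0], [0.001, 0.001, -1.0]]
wrist_force: [-0.6, 0.6, 2.0]
gripper_width: 0.157
```

Emit:
move_arm:
  motion: [0,0,0.01,0,0,1,1,0,0,0.025,0,0,2,1,0,0,0.035,0,0,3,1,0,0,0.045,0,0,4,1,0,0,0.055,0,0,5,1,0,0,0.065,0,0,6,1,0,0,0.065,0,0,6,1]

```text
time_s: 14.88
tcp_pos: [0.5705, 0.1722, 0.0632]
ee_rot: [[-0.865, -0.501, -0.001], [-0.501, 0.865, -0.0], [0.001, -0.0, -1.0]]
wrist_force: [-1.0, -0.1, 5.2]
gripper_width: 0.156
```

```bash
python3 look.py b2
```

```text
[0.5705 0.1722 0.0632] w 0.156 F [-1.  -0.1  5.2] M [ 0.27  0.49 -0.01] yaw -149.9 j [ 32.  26. -13.  -0. -50. -92.] 14.8833
```

View pics/b2.png

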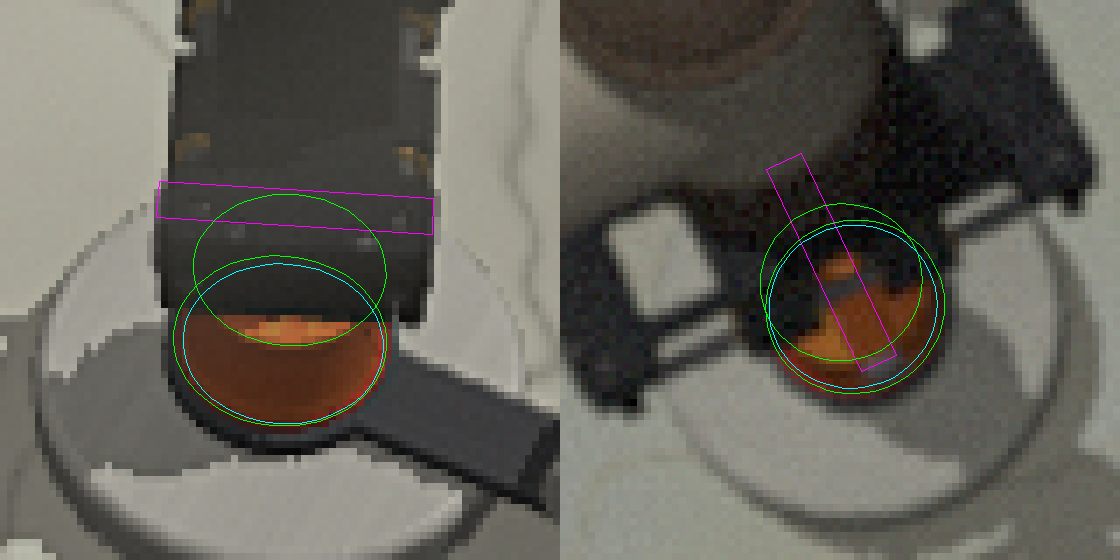

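Emit:
move_arm:
  motion: [0,0,0.01,0,0,1,1,0,0,0.02,0,0,2,1,0,0,0.03,0,0,3,1,0,0,0.04,0,0,4,1,0,0,0.04,0,0,4,1]

```text
time_s: 15.4
tcp_pos: [0.5712, 0.1723, 0.0624]
ee_rot: [[-0.984, -0.178, 0.001], [-0.178, 0.984, 0.0], [-0.001, -0.0, -1.0]]
wrist_force: [-1.5, -0.3, 5.1]
gripper_width: 0.159
```

```bash
python3 look.py b3
```

```text
[0.5712 0.1723 0.0624] w 0.159 F [-1.5 -0.3  5.1] M [ 0.19  0.31 -0.  ] yaw -169.7 j [  32.   26.  -14.    0.  -50. -112.] 15.4
```

View pics/b3.png

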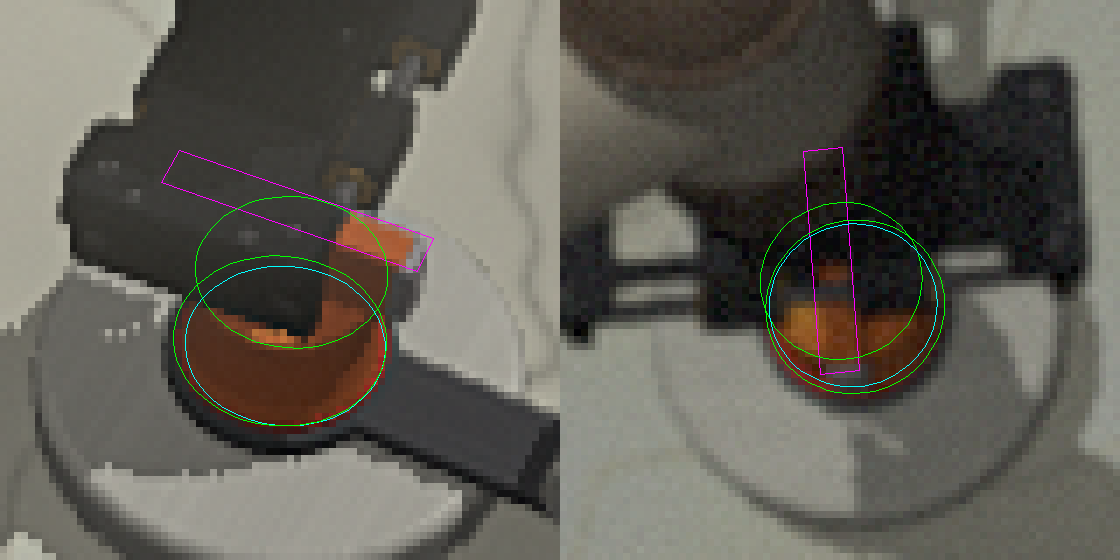

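Emit:
move_arm:
  motion: [0,0,0.01,0,0,1,1,0,0,0.02,0,0,2,1,0,0,0.03,0,0,3,1,0,0,0.03,0,0,3,1,0,0,0.03,0,0,3,1]

```text
time_s: 15.92
tcp_pos: [0.572, 0.1725, 0.0623]
ee_rot: [[-0.997, 0.077, 0.003], [0.077, 0.997, 0.001], [-0.003, 0.001, -1.0]]
wrist_force: [-1.9, 0.0, 6.5]
gripper_width: 0.162
```

```bash
python3 look.py b4
```

```text
[0.572  0.1725 0.0623] w 0.162 F [-1.9  0.   6.5] M [ 0.17  0.51 -0.06] yaw 175.6 j [  32.   26.  -14.    0.  -50. -127.] 15.9167
```

View pics/b4.png

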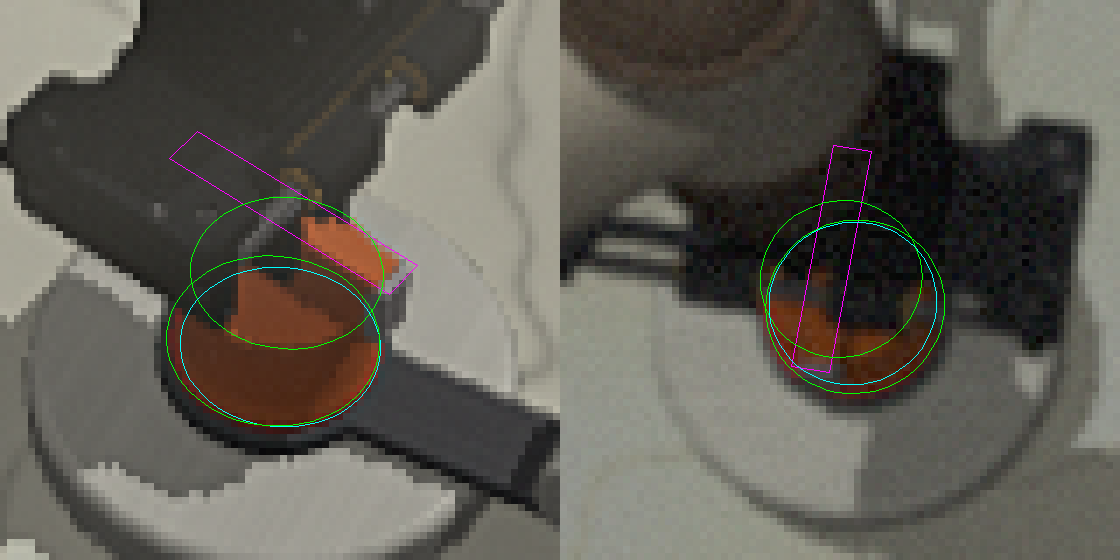

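Emit:
move_arm:
  motion: [0,0,0.01,0,0,1,1,0,0,0.01,0,0,2,1,0,0,0.02,0,0,3,1,0,0,0.02,0,0,3,1,0,0,0.02,0,0,3,1]

```text
time_s: 16.43
tcp_pos: [0.5725, 0.1726, 0.0622]
ee_rot: [[-0.945, 0.327, 0.004], [0.327, 0.945, 0.0], [-0.004, 0.002, -1.0]]
wrist_force: [-1.5, -0.6, 4.6]
gripper_width: 0.164
```

```bash
python3 look.py b5
```

```text
[0.5725 0.1726 0.0622] w 0.164 F [-1.5 -0.6  4.6] M [0.11 0.4  0.73] yaw 160.9 j [  32.   26.  -14.    0.  -50. -142.] 16.4333
```

View pics/b5.png

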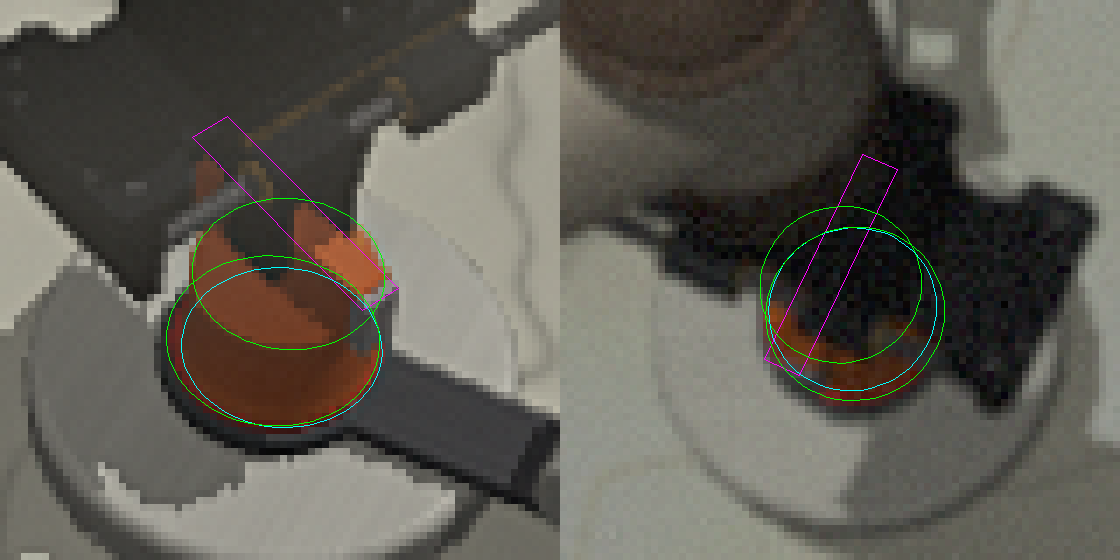

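The turning moment rose to 0.73 N m with no further sinking. That is the jam at home, after 2.08 rad in total. I'll ease off and release.

Emit:
move_arm:
  motion: [0,0,0,0,0,-0.3,1,0,0,-0.03,0,0,-0.4,1,0,0,-0.03,0,0,-0.4,0.3,0,0,-0.03,0,0,-0.4,0,0,0,-0.03,0,0,-0.4,0,0,0,-0.03,0,0,-0.4,0,0,0,-0.03,0,0,-0.4,0,0,0,-0.03,0,0,-0.4,0,0,0,-0.03,0,0,-0.4,0]

```text
time_s: 17.28
tcp_pos: [0.5726, 0.1726, 0.0635]
ee_rot: [[-0.956, 0.294, 0.005], [0.294, 0.956, 0.0], [-0.004, 0.002, -1.0]]
wrist_force: [-0.3, -0.7, 0.2]
gripper_width: 0.486
```

Emit:
move_arm:
  motion: [0,0,-0.2,0,0,0,0,0,0,-0.6,0,0,0,0,0,0,-1.2,0,0,0,0,0,0,-2,0,0,0,0,0,0,-2.8,0,0,0,0,0,0,-3.6,0,0,0,0,0,0,-4,0,0,0,0,0,0,-4,0,0,0,0,0,0,-4,0,0,0,0]

```text
time_s: 18.03
tcp_pos: [0.5721, 0.1729, 0.2251]
ee_rot: [[-0.956, 0.294, 0.007], [0.294, 0.956, 0.002], [-0.006, 0.004, -1.0]]
wrist_force: [-0.4, -0.2, -0.3]
gripper_width: 0.5
```

Emit:
move_arm:
  motion: [0.5,0.4,0,0,0,0,0,1.2,0.9,0,0,0,0,0,1.9,1.5,0,0,0,0,0,2.6,2.1,0,0,0,0,0,3.3,2.7,0,0,0,0,0,4,3.2,0,0,0,0,0,4.6,3.7,0,0,0,0,0,5,4,0,0,0,0,0,5,4,0,0,0,0,0]

```text
time_s: 18.78
tcp_pos: [0.4252, 0.3866, 0.2226]
ee_rot: [[-0.957, 0.29, 0.004], [0.29, 0.957, -0.0], [-0.004, 0.001, -1.0]]
wrist_force: [0.7, -0.6, 0.4]
gripper_width: 0.498
```

```bash
python3 - <<'E'
from h import *
s=r.sense();print(np.round(s["tcp_pos"],3),s["wrist_force"],s["time_s"])
a=imaging.capture("scene");b=imaging.capture("top");cv2.imwrite("pics/c1s.png",a);cv2.imwrite("pics/c1t.png",b)
cur=nutcurves((.570,.171),np.radians(165),.036)
cv2.imwrite("pics/c1.png",np.hstack([overlay("scene",a,cur,(359,200),w=40,s=10),overlay("top",b,cur,(258,218),w=40,s=10)])[100:700:1,:])
cv2.imwrite("pics/c1f.png",cv2.resize(np.vstack([a,b]),None,fx=.6,fy=.6))
E
python3 -c "
import cv2;a=cv2.imread('pics/c1.png');print(a.shape);cv2.imwrite('pics/c1b.png',cv2.resize(a,(800,300)))"
```

```text
[0.425 0.387 0.223] [ 0.68422976 -0.62844127  0.43063423] 18.7833
(600, 1600, 3)
```

View pics/c1b.png

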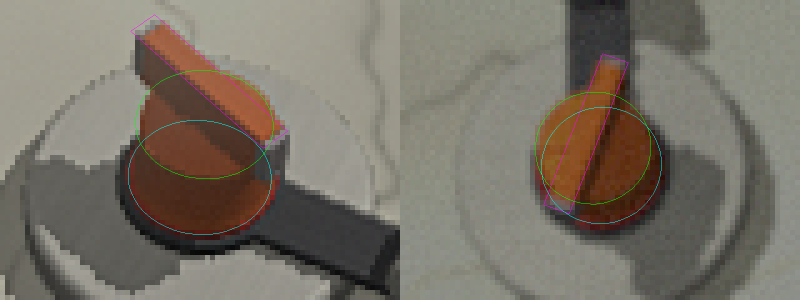

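View pics/c1f.png

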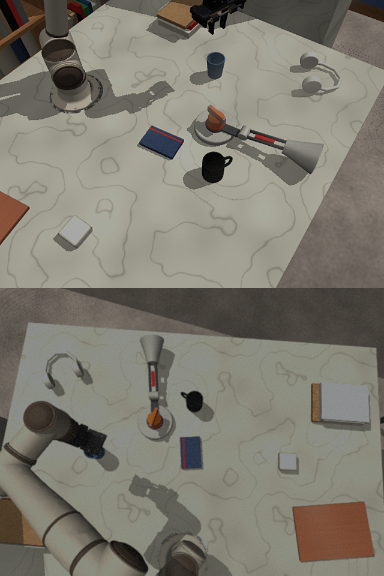

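Run:
```python
from station import r
s=r.sense();print(s["time_s"],s["wrist_force"],s["gripper_width"])
print(r.finish_job())
```

```text
18.8833 [-0.66046727  0.55592264 -0.81169015] 0.5014094299923875
the job is handed in; nothing more can be done
None
```

I put the cap nut on the stud, screwed it clockwise until it jammed, let go of it and handed the job in at 18.9 s. No verdict was reported.

**First grasp:** It missed because the fingertips sit about 20 mm higher than the TCP reading suggests. I opened, went lower and gripped the bar at 13.9 mm.

**Thread start:** I never turned the nut backward. On the way down it passed the flat lands without resting on them. It met the stud with its foot about 4.6 mm above the seat, where the thread start should be.

**Screwing down:**
- I turned it about 115–119° (2.0 rad) clockwise, and it sank about 5.1 mm.
- It stopped sinking over roughly the last 30°, and the turning moment then rose to 0.73 N m. I took this as fully home.
- About 2 rad at 3.5 mm per rad would be 7 mm of sinking. I put the 2 mm shortfall down to play in the thread, but did not check it.

**Last checks:**
- **Nut and bystanders:** The final pictures show the nut upright on the stud, matching the fully-home outline in both views. By eye, the mug, notebook and white case stand where they were. The pen cup does too in the scene view, but the arm partly hides it from above.
- **Arm:** It is well clear, with wrist force near zero.
- **Depth and washer:** The pictures only resolve height to about 2 mm, so the 1.5 mm depth limit and the washer travel rest on the tool height and the jam, not on a direct view.

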